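# Close the draught shield and tare the balance

## Task

The empty green weighing dish is already on the balance, ready to be tared. With the fingertips only, gripping and lifting nothing, push the draught shield's sliding glass lid fully shut by its black handle, then press the blue tare key right down and let it go, working gently. Leave the other keys, the dish, the vials and the brass weight alone.

Things in the scene. Friction and masses are not known exactly. Their poses are not given: they have to be found in the camera images.
- balance: Fixed white balance, 200 mm wide (y), 360 deep; keys at its -x front, facing the robot. Origin on the bench, 155 mm behind the front edge. Grey console slopes up 8 degrees from 45 mm height at the front edge to 62 mm. Behind it a glass shield round the pan: front glass at x = -28 mm, sides at y = +-82 mm, walls and rear housing 170 mm high; the lid slides on top along x.
- lid (a joint): Sliding glass lid of the shield. Value = how far it is open, m: 0 fully shut (hard stop), 0.095 fully open. It opens along the balance's +x (away from the robot), shuts along -x, needs about 1.5 N to slide and stays where it is left.
- lid_handle (a point): Centre of the lid's black handle, an upright ridge 8 mm thick (balance x), 90 mm long (y). Its top is 194 mm above the bench, this point 184.5 mm, the lid's glass top 175 mm, its metal edge 177 mm. Axes as the balance's. The lid extends 12 mm ahead of it and 143 mm behind (+x). Lid shut: this point is at x = -18 mm, y = 0 in the balance's frame.
- key_tare_top (a point): Centre of the top face of the blue tare key, z along the key's outward normal. Key top 20 mm (balance x) by 30 mm (balance y), standing 9 mm proud of the console when released. At x = -126, y = -23, z = 58 mm in the balance's frame: second key from the right, seen from the robot.
- key_tare (a joint): Blue tare key. Value = how far it is pressed, m: 0 released, 0.006 fully down. Spring return: about 1 N starts it, 4.5 N presses it 3.5 mm and 7 N takes it to its hard stop; it counts as pressed from 0.0035.
- key_print_top (a point): Centre of the top face of the white print key, z along the key's outward normal. Key top 20 mm (balance x) by 30 mm (balance y), standing 9 mm proud of the console when released. Left neighbour of the tare key, centres 46 mm apart.
- key_print (a joint): White print key. Value = how far it is pressed, m: 0 released, 0.006 fully down. Not to be pressed.
- key_unit_top (a point): Centre of the top face of the white unit key, z along the key's outward normal. Key top 20 mm (balance x) by 30 mm (balance y), standing 9 mm proud of the console when released. Right neighbour of the tare key, centres 46 mm apart.
- key_unit (a joint): White unit key. Value = how far it is pressed, m: 0 released, 0.006 fully down. Not to be pressed.
- key_power (a joint): Red power key. Value = how far it is pressed, m: 0 released, 0.006 fully down. Leftmost key, 92 mm left of the tare key. Not to be pressed.
- dish: Empty green weighing dish, a shallow round bowl 68 mm across and 18 mm high, loose on the steel pan (pan top 78 mm above the bench) inside the shield. Origin at the centre of its underside. To be left alone.
- vial_a: Closed specimen vial, amber glass with a white cap, 29 mm diameter, 70 mm tall, standing loose on the bench beside the balance. Origin at the centre of its underside. To be left alone.
- vial_b: Closed specimen vial, amber glass with a white cap, 29 mm diameter, 70 mm tall, standing loose on the bench beside the balance. Origin at the centre of its underside. To be left alone.
- weight: Brass 200 g check weight with a knob, 32 mm diameter, 55 mm tall, standing loose on the bench beside the balance. Origin at the centre of its underside. To be left alone.

How it is judged:
By the outcome, as a careful person would: the job done as asked, in the order asked, and still so for the second after the job is handed in, with the robot touching nothing.
It also fails if it takes over 42 s, if anything falls off the work surface, if the arm or the gripper's body presses on something with over 40 N, if the wrist force passes 120 N, or if a joint passes its speed limit or range.

## Robot

A 6-joint arm with a two-finger parallel gripper is mounted at the origin on the work surface. World frame = base frame: x ahead of the robot, y to its left, z up, the work surface at z = 0. Lengths are in m, angles in degrees, forces in N, time in s.
With the tool pointing down it reaches from about 0.4 to 0.825 m from the base axis. Payload 7 kg.
Tool frame: the origin (TCP) lies at the centre of the arm's flange, where the gripper is bolted on; the fingertips stand 178 mm ahead of it and the grasp point (between the pads) lies 159 mm ahead of it (tip_reach is the distance from the TCP to the fingertips, in m); z points along the fingers, y is the line along which they close (so a half turn about z gives the same grasp; the last joint's range is limited). The gripper opens to 88 mm and grips with 3 to 60 N. Pads are 19 mm wide; open, the fingers measure 130 mm over their backs; the gripper's body (78 mm by 193 mm) begins 47 mm behind the grasp point.
Start: joints at [-52.248, 20.546, 0.682, 0, -70.136, -16.507], TCP at [0.245, -0.629, 0.405] pointing down, gripper open.
Joint ranges: [-176.03, 176.03], [-82.01, 121.73], [-58.28, 71.71], [-173.87, 95.51], [-174.79, -0.11], [-173.66, 173.66]. Speed limits (degrees/s): [136.94, 136.94, 172.46, 180, 180, 180].

## Interface

Orientations are given as [roll, pitch, yaw] about the fixed x, y, z axes, in that order (R = Rz(yaw) Ry(pitch) Rx(roll)).
In Python, from plant import * gives the robot as it stands.
- The arm moves only by the shell command python3 -m handwheel 'ROWS'. ROWS is JSON, a list of rows, each a list of 7 numbers: the opening, from -1 (shut) to 1 (fully open), then the shift along the tool's x, y, z as a fraction of full scale, then the turn, a rotation vector about the tool's x, y, z as a fraction of full scale. A call has 1 to 5 rows; each row shifts and turns the commanded pose from where the row before left it, along the tool's axes as they then stand; what a row does not reach is not made up. Full scale, the value 1, is 0.025 m for a shift and 6 degrees for a turn. A row lasts 1/8 s, in which the tool goes at most 62.5 mm and 10.7 degrees, less where a joint would pass 70% of its speed; a pose out of reach is approached as far as the arm can. A call with a number of a shift or a turn outside -1 to 1 is refused whole. A call with a gripper value outside its range is refused whole. The fingers move at their own pace and stop on an object; the grip force is fixed at half the most. Time passes only in rows, so rows that do not move let the fingers close. It gives the time, the measured TCP pose, the force, the opening and the grip force at its end, in the units of the state.
- get_obs(): the state, without advancing time (a new reading comes with each control period).
- snapshot(name): name is "side" or "top"; returns a dict with "color" (420x560x3 uint8, red, green, blue), "fx", "fy", "cx", "cy" (pixels), "k1" (the pictures are not rectified: a ray, as slopes to the right and down, at radius r is drawn at 1 + k1 r^2 times it, then the intrinsics apply), "R" (3x3) and "t" (3): a world point X has camera coordinates R X + t. Camera axes: x right, y down, z forward; pixel columns grow to the right and rows downward; lengths in m; the calibration is good to about 2 mm. A picture is of the moment at which its call begins. There is no depth.
- close_job(): hands the job in; it is judged then, once.
The state is a dict: "clock": time; "joint_pos": joint angles; "qvel": joint speeds; "tau": joint torques, N m; "tool_pos": TCP position; "orientation": TCP orientation; "force": force on the tool from outside, world axes, zero at the start; "moment": the same for the moment, N m; "opening": finger opening in m; "gripper_force": force on a finger pad.
Only numpy, scipy, OpenCV 4.12 (cv2) and the standard library are available. Lean on these libraries where they do the work, as an engineer would, in place of code of your own. Each camera call takes 0.05 s, during which the arm holds its last target. There are 200 camera calls.

## Working session

There is one attempt and no reset: what is moved stays moved. The work goes in short steps, Python scripts to look and compute and a shell command to move; the robot and the scene stay as the last step left them, time stands still between calls to the robot, and variables do not carry over. Pictures are saved under pics/ and viewed, at most 10 in all, crops included, and the job is handed in when it is done.

```bash
mkdir -p pics; python3 - <<'E'
from plant import *
import cv2
for n in("top","side"):
    s=snapshot(n); cv2.imwrite(f"pics/{n}0.png",cv2.cvtColor(s["color"],cv2.COLOR_RGB2BGR))
    print(n,{k:s[k] for k in s if k!="color"})
print(get_obs())
E
```

```text
top {'fx': 389.15256276597285, 'fy': 389.15256276597285, 'cx': 284.57179429579014, 'cy': 206.92374531772754, 'k1': 0.021301436656540735, 'R': array([[ 0.00222814, -0.99984524,  0.01745097],
       [-0.99833367, -0.00323036, -0.05761471],
       [ 0.05766217, -0.01729352, -0.99818636]]), 't': array([0.0433808 , 0.58387735, 0.85040065])}
side {'fx': 453.12421809131433, 'fy': 453.12421809131433, 'cx': 287.87004866661016, 'cy': 211.5522793770452, 'k1': 0.042349118879063744, 'R': array([[-0.94071643, -0.33896475, -0.01247   ],
       [-0.25608942,  0.73386206, -0.62917779],
       [ 0.22242035, -0.58868445, -0.77716138]]), 't': array([0.56506065, 0.19368838, 0.99454411])}
{'clock': 0.1, 'joint_pos': array([-5.22483120e+01,  2.05865915e+01,  6.38848170e-01, -1.75026728e-02,
       -7.01361607e+01, -1.65062820e+01]), 'qvel': array([ 0.01512402, -0.15421296,  0.09428644,  0.00639103,  0.04064248,
        0.02142975]), 'tau': array([-8.31576199e-04, -5.84162486e+01,  2.93752795e+01,  7.01555282e+00,
        1.01369881e-02, -4.82699227e-05]), 'tool_pos': array([ 0.24451997, -0.6289644 ,  0.40382394]), 'orientation': array([ 1.79914878e+02, -8.06453397e-03, -1.58760547e+02]), 'force': array([ 0.39601961, -0.08322998, -0.30557274]), 'moment': array([-0.02364579,  0.02800898, -0.0054362 ]), 'gripper_force': 0.0, 'opening': 0.08788828558307954}
```

View pics/top0.png

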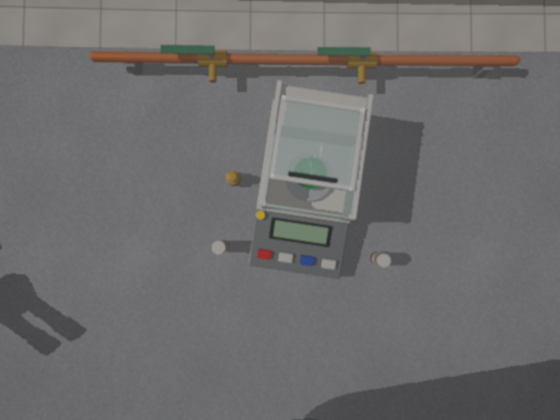

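View pics/side0.png

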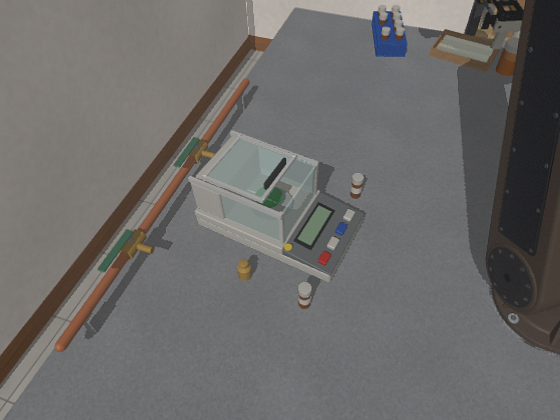

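The top picture shows the handle at about (313,177), the blue key at (307,260) and the lid partly open. The side picture shows the handle at about (275,173) and the blue key at (342,229). I'll enlarge both.

```bash
python3 - <<'E'
import cv2
a=cv2.imread("pics/top0.png")[75:285,230:390]; b=cv2.imread("pics/side0.png")[125:285,180:380]
cv2.imwrite("pics/topc.png",cv2.resize(a[:,:],None,fx=2.8,fy=2.8,interpolation=2)); cv2.imwrite("pics/sidec.png",cv2.resize(b,None,fx=3.7,fy=3.7,interpolation=2))
E
```

```text
(no output)
```

View pics/topc.png

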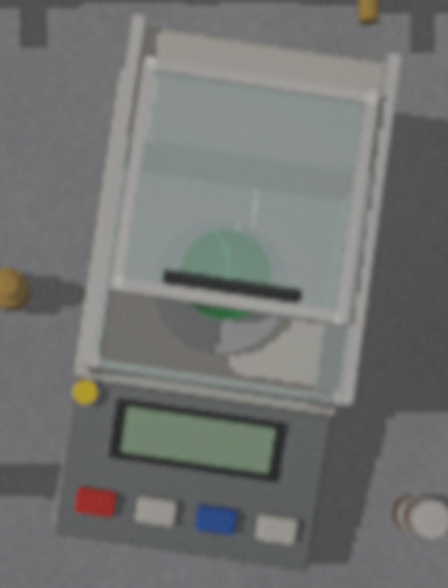

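View pics/sidec.png

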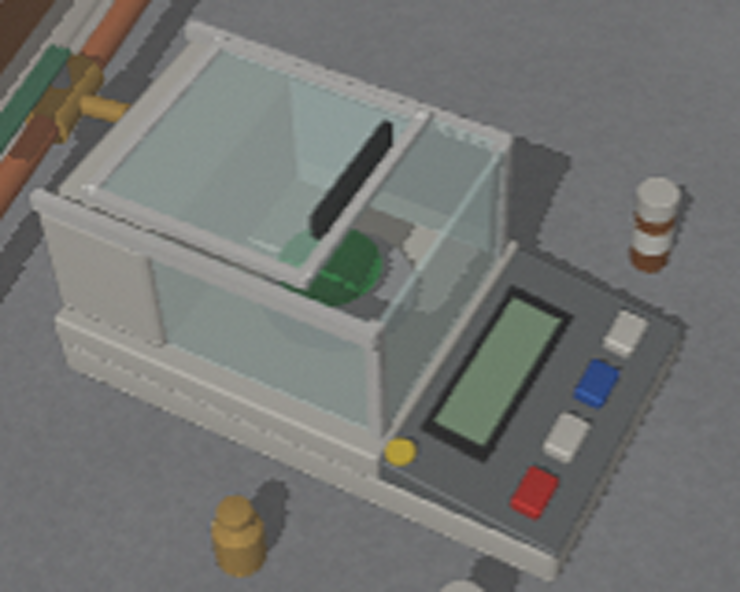

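Key-top centres in the top crop are red (97,500), print (156,511), blue (217,518) and unit (277,527). In the side crop they are unit (628,331), blue (598,381), print (569,435) and red (537,489). The handle's top edge runs (164,275) to (300,293) in the top crop and (312,215) to (390,123) in the side crop.

```bash
cat > h.py <<'E'
import numpy as np, cv2
from scipy.optimize import least_squares
from plant import *
CAL={n:{k:v for k,v in snapshot(n).items() if k!="color"} for n in("top","side")}
def proj(c,X):
    c=CAL[c]; p=np.asarray(X)@c["R"].T+c["t"]
    K=np.array([[c["fx"],0,c["cx"]],[0,c["fy"],c["cy"]],[0,0,1.]])
    return cv2.projectPoints(p.reshape(-1,1,3),np.zeros(3),np.zeros(3),K,np.array([c["k1"],0,0,0.]))[0][:,0]
def bal(P,b):
    P=np.atleast_2d(P); c,s=np.cos(b[2]),np.sin(b[2])
    return np.c_[P[:,0]*c-P[:,1]*s+b[0],P[:,0]*s+P[:,1]*c+b[1],P[:,2]]
keys=np.array([[-.126,y,.058] for y in(.069,.023,-.023,-.069)])
E
python3 - <<'E'
from h import *
f=lambda a,s,o:(np.array(a)+.5)/s-.5+o
T=f([[97,500],[156,511],[217,518],[277,527],[164,275],[300,293]],2.8,np.array([230,75]))
S=f([[537,489],[569,435],[598,381],[628,331],[312,215],[390,123]],3.7,np.array([180,125]))
def pts(p): return bal(np.r_[keys,[[-.018+p[3],y,.194] for y in(.045,-.045)]],p)
for use in("top","side","both"):
    def res(p):
        r=[]
        if use!="side": r.append(proj("top",pts(p))-T)
        if use!="top": r.append(proj("side",pts(p))-S)
        return np.concatenate(r).ravel()
    r=least_squares(res,[.5,-.1,-.1,.05])
    p=r.x; print(use,p,np.degrees(p[2]),"rms",np.sqrt(np.mean(r.fun**2)))
    if use=="both": print(r.fun.reshape(-1,2).round(1))
W=[[-.028,.082,.17],[-.028,-.082,.17]]
print("wall corners crop", (proj("top",bal(W,p))-[230,75])*2.8,(proj("side",bal(W,p))-[180,125])*3.7)
print("handle",bal([-.018+p[3],0,.1845],p),"shut",bal([-.018,0,.1845],p),"tare",bal(keys[2],p))
E
```

```text
top [ 0.59797069  0.00281652 -0.14091086  0.04896722] -8.073597682870817 rms 0.40721288699318453
side [ 0.59531627  0.00368013 -0.15124283  0.0519345 ] -8.665575622153469 rms 0.38936262329622423
both [ 0.59683564  0.00312153 -0.14438105  0.05022931] -8.27242478823634 rms 0.5701518740425873
[[-0.7  0.7]
 [-0.1 -0. ]
 [-0.3  0.7]
 [-0.1  0.7]
 [-0.8 -0.6]
 [ 0.6  0.4]
 [-0.5 -0.3]
 [-0.6 -0.8]
 [-0.2 -0.6]
 [-0.4 -0.7]
 [ 0.5  0.7]
 [-0.4 -0.9]]
wall corners crop [[ 90.65922735 359.96845888]
 [338.41881918 396.74912226]] [[375.07720062 325.1628952 ]
 [502.9341865  140.5778583 ]]
handle [[ 0.6287296  -0.00151562  0.1845    ]] shut [[0.57902293 0.00571137 0.1845    ]] tare [[ 0.46883741 -0.00151028  0.058     ]]
```

The fit is consistent: the balance is at (0.597, 0.003), yaw -8.3°, with the lid open 50 mm. First I close the fingers, square the tool to the balance and rise slightly.

```bash
python3 -m handwheel '[[-1,0,0,-0.2,0,0,0.984],[-1,0,0,-0.2,0,0,0.984],[-1,0,0,-0.2,0,0,0.984],[-1,0,0,-0.2,0,0,0.984],[-1,0,0,-0.2,0,0,0.984]]'
cat > go.py <<'E'
# remaining shift to a balance-frame target for the fingertips, in tool axes (units of 25 mm), and present tip in balance frame
import sys; from plant import *
import numpy as np; from scipy.spatial.transform import Rotation as Ro
b=[.5968,.0031,-8.27]; tr=.178
o=get_obs(); R=Ro.from_euler("xyz",o["orientation"],degrees=True).as_matrix()
B=Ro.from_euler("z",b[2],degrees=True).as_matrix(); b0=np.array([b[0],b[1],0])
tip=o["tool_pos"]+tr*R[:,2]; np.set_printoptions(precision=4,suppress=True)
print("t",o["clock"],"tip(bal)",B.T@(tip-b0),"z in bal",B.T@R[:,2],"x in bal",B.T@R[:,0],"F bal",B.T@o["force"],"open",o["opening"])
if len(sys.argv)>3:
    d=B@np.array([float(v) for v in sys.argv[1:4]])+b0-tip
    print("rows total",R.T@d/.025)
E
python3 go.py .065 0 .23
```

```text
clock: 0.82
tool_pos: [0.2445, -0.629, 0.4295]
orientation: [180.0, -0.0, 171.5]
force: [-0.4, -1.0, -0.2]
opening: 0.0431
gripper_force: 0.0
t 0.825 tip(bal) [-0.2577 -0.6762  0.2515] z in bal [-0.0003  0.0004 -1.    ] x in bal [-1.      0.0035  0.0003] F bal [-0.2721 -1.0383 -0.1816] open 0.04314975195618023
rows total [-12.8132  27.0916   0.8697]
```

```bash
for i in 1; do :; done
python3 -m handwheel '[[-1,-0.47,1,0,0,0,0],[-1,-0.47,1,0,0,0,0],[-1,-0.47,1,0,0,0,0],[-1,-0.47,1,0,0,0,0],[-1,-0.47,1,0,0,0,0]]'
python3 -m handwheel '[[-1,-0.47,1,0,0,0,0],[-1,-0.47,1,0,0,0,0],[-1,-0.47,1,0,0,0,0],[-1,-0.47,1,0,0,0,0],[-1,-0.47,1,0,0,0,0]]'
python3 -m handwheel '[[-1,-0.47,1,0,0,0,0],[-1,-0.47,1,0,0,0,0],[-1,-0.47,1,0,0,0,0],[-1,-0.47,1,0,0,0,0],[-1,-0.47,1,0,0,0,0]]'
python3 -m handwheel '[[-1,-0.47,1,0,0,0,0],[-1,-0.47,1,0,0,0,0],[-1,-0.47,1,0,0,0,0],[-1,-0.47,1,0,0,0,0],[-1,-0.47,1,0,0,0,0]]'
python3 -m handwheel '[[-1,-0.47,1,0,0,0,0],[-1,-0.47,1,0,0,0,0],[-1,-0.47,1,0,0,0,0],[-1,-0.47,1,0,0,0,0],[-1,-0.47,1,0,0,0,0]]'
python3 -m handwheel '[[-1,-0.5,1,0,0,0,0],[-1,-0.5,1,0,0,0,0],[-1,0,0,0,0,0,0]]'
python3 go.py .065 0 .22
```

```text
clock: 1.45
tool_pos: [0.3211, -0.513, 0.4295]
orientation: [180.0, -0.0, 171.7]
force: [0.4, -0.3, 0.1]
opening: 0.0008
gripper_force: 0.0
clock: 2.08
tool_pos: [0.3972, -0.3978, 0.4296]
orientation: [180.0, -0.0, 171.7]
force: [-0.0, -0.4, -0.1]
opening: 0.0006
gripper_force: 0.0
clock: 2.7
tool_pos: [0.4733, -0.2825, 0.4296]
orientation: [180.0, -0.0, 171.7]
force: [0.1, -0.5, 0.1]
opening: 0.0005
gripper_force: 0.0
clock: 3.32
tool_pos: [0.5494, -0.1673, 0.4296]
orientation: [180.0, -0.0, 171.7]
force: [0.2, -0.1, 0.9]
opening: 0.0004
gripper_force: 0.0
clock: 3.95
tool_pos: [0.6261, -0.0515, 0.4296]
orientation: [-180.0, -0.0, 171.7]
force: [0.0, -0.6, 0.6]
opening: 0.0006
gripper_force: 0.0
clock: 4.32
tool_pos: [0.6585, -0.0048, 0.4289]
orientation: [-180.0, -0.0, 171.8]
force: [-0.8, -0.9, -0.9]
opening: 0.0005
gripper_force: 0.0
t 4.325 tip(bal) [0.0621 0.001  0.2509] z in bal [-0.0007 -0.0002 -1.    ] x in bal [-1.     -0.0017  0.0007] F bal [-0.6865 -1.0364 -0.9454] open 0.00045132234157440254
rows total [-0.1164 -0.0393  1.2344]
```

```bash
python3 -m handwheel '[[-1,0,0,0.6,0,0,0],[-1,0,0,0.6,0,0,0],[-1,0,0,0.6,0,0,0],[-1,0,0,0.2,0,0,0],[-1,0,0,0,0,0,0]]'
python3 go.py .065 0 .185; python3 - <<'E'
from plant import *
import cv2
s=snapshot("side")["color"][60:220,170:350]
cv2.imwrite("pics/s1.png",cv2.resize(s[:,:,::-1],None,fx=3.7,fy=3.7,interpolation=2))
E
```

```text
clock: 4.95
tool_pos: [0.6571, -0.0072, 0.3792]
orientation: [-180.0, -0.0, 171.7]
force: [0.1, 0.5, 0.6]
opening: 0.0004
gripper_force: 0.0
t 4.95 tip(bal) [ 0.061  -0.0016  0.2012] z in bal [-0.0007 -0.0004 -1.    ] x in bal [-1.      0.0003  0.0007] F bal [0.0379 0.5438 0.5899] open 0.00040022918925895106
rows total [-0.1593  0.0657  0.6488]
```

View pics/s1.png

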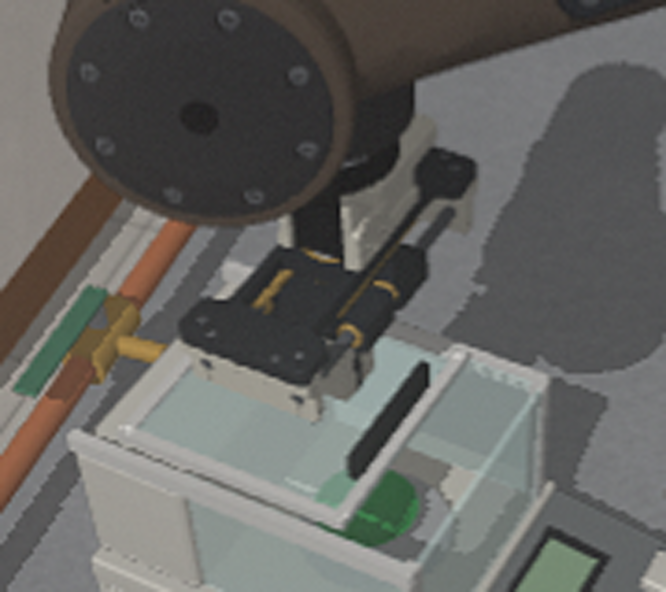

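The closed fingers, at about (340,370) in the crop, are just behind the black handle (390,420) and clear of it. I'll descend and push slowly.

```bash
python3 -m handwheel '[[-1,0,0,0.3,0,0,0],[-1,0,0,0.3,0,0,0],[-1,0,0,0,0,0,0]]'
python3 -m handwheel '[[-1,0.2,0,0,0,0,0],[-1,0.2,0,0,0,0,0],[-1,0.15,0,0,0,0,0],[-1,0.15,0,0,0,0,0],[-1,0.15,0,0,0,0,0]]'
python3 go.py -0.0045 0 .186
```

```text
clock: 5.38
tool_pos: [0.6569, -0.007, 0.3637]
orientation: [-180.0, -0.1, 171.7]
force: [0.1, -0.3, -0.2]
opening: 0.0006
gripper_force: 0.0
clock: 6.0
tool_pos: [0.6361, -0.0039, 0.365]
orientation: [180.0, 0.1, 171.7]
force: [1.6, -0.3, 1.1]
opening: 0.0005
gripper_force: 0.8
t 6.0 tip(bal) [ 0.0401 -0.0013  0.187 ] z in bal [ 0.001   0.0002 -1.    ] x in bal [-1.    -0.    -0.001] F bal [ 1.6711 -0.0807  1.0509] open 0.00045605824885136195
rows total [1.7822 0.0501 0.0377]
```

```bash
python3 -m handwheel '[[-1,0.15,0,0,0,0,0],[-1,0.15,0,0,0,0,0],[-1,0.15,0,0,0,0,0],[-1,0.15,0,0,0,0,0],[-1,0.15,0,0,0,0,0]]'
python3 -m handwheel '[[-1,0.15,0,0,0,0,0],[-1,0.15,0,0,0,0,0],[-1,0.15,0,0,0,0,0],[-1,0.1,0,0,0,0,0],[-1,0.05,0,0,0,0,0]]'
python3 go.py -0.0045 0 .186
```

```text
clock: 6.62
tool_pos: [0.6173, -0.0012, 0.3647]
orientation: [180.0, 0.0, 171.7]
force: [2.3, -0.6, 1.5]
opening: 0.0003
gripper_force: 0.8
clock: 7.25
tool_pos: [0.6025, 0.0009, 0.3647]
orientation: [180.0, -0.0, 171.7]
force: [1.3, -0.3, 1.0]
opening: 0.0004
gripper_force: 0.8
t 7.25 tip(bal) [ 0.006  -0.0013  0.1867] z in bal [-0.0001  0.0001 -1.    ] x in bal [-1.      0.      0.0001] F bal [ 1.3434 -0.1027  1.0178] open 0.0004176959116811197
rows total [0.4194 0.0517 0.0263]
```

Remaining about 10 mm; creep at small steps watching the force.

```bash
python3 -m handwheel '[[-1,0.07,0,0,0,0,0],[-1,0.07,0,0,0,0,0],[-1,0.07,0,0,0,0,0],[-1,0.05,0,0,0,0,0],[-1,0,0,0,0,0,0]]'
python3 -m handwheel '[[-1,0.04,0,0,0,0,0],[-1,0.04,0,0,0,0,0],[-1,0,0,0,0,0,0]]'
python3 -m handwheel '[[-1,0.04,0,0,0,0,0],[-1,0.04,0,0,0,0,0],[-1,0,0,0,0,0,0]]'
python3 go.py -0.0045 0 .186
```

```text
clock: 7.88
tool_pos: [0.5961, 0.0018, 0.3646]
orientation: [-180.0, -0.0, 171.7]
force: [0.4, 0.2, 0.5]
opening: 0.0004
gripper_force: 0.5
clock: 8.25
tool_pos: [0.5942, 0.0021, 0.3646]
orientation: [-180.0, -0.0, 171.7]
force: [1.3, 1.2, -0.4]
opening: 0.0003
gripper_force: 0.5
clock: 8.62
tool_pos: [0.5926, 0.0024, 0.3646]
orientation: [180.0, 0.0, 171.7]
force: [4.8, -0.2, -2.5]
opening: 0.0007
gripper_force: 2.5
t 8.625 tip(bal) [-0.0039 -0.0013  0.1866] z in bal [ 0.0009  0.     -1.    ] x in bal [-1.      0.     -0.0009] F bal [ 4.7664  0.4862 -2.4622] open 0.0007419143535810206
rows total [0.025  0.0532 0.0249]
```

```bash
python3 -m handwheel '[[-1,0.04,0,0,0,0,0],[-1,0.04,0,0,0,0,0],[-1,0,0,0,0,0,0]]'
python3 go.py -0.0045 0 .186
```

```text
clock: 9.0
tool_pos: [0.5919, 0.0025, 0.3648]
orientation: [180.0, 0.2, 171.7]
force: [11.9, -4.2, -8.3]
opening: 0.0005
gripper_force: 6.3
t 9.0 tip(bal) [-0.004  -0.0013  0.1868] z in bal [ 0.0041  0.0003 -1.    ] x in bal [-1.     -0.0001 -0.0041] F bal [12.4087 -2.4688 -8.3436] open 0.0004844776838540905
rows total [0.019  0.0512 0.0321]
```

The lid is at its hard stop: 12 N, at the expected position. I'll back off, rise, move over the tare key and tilt 8°.

```bash
python3 -m handwheel '[[-1,-0.15,0,0,0,0,0],[-1,-0.2,0,0,0,0,0],[-1,0,0,-0.5,0,0,0],[-1,0,0,-0.6,0,0,0],[-1,0,0,-0.6,0,0,0]]'
python3 -m handwheel '[[-1,0.7,-0.17,0,0,0,0],[-1,0.9,-0.17,0,0,0,0],[-1,0.9,-0.17,0,0,0,0],[-1,0.9,-0.17,0,0,0,0],[-1,0.9,-0.17,0,0,0,0]]'
python3 -m handwheel '[[-1,0.7,0,0,0,-0.44,0],[-1,0,0,0.5,0,-0.44,0],[-1,0,0,0.5,0,-0.45,0],[-1,0,0,0,0,0,0]]'
python3 go.py -0.1302 -0.023 .088
```

```text
clock: 9.62
tool_pos: [0.599, 0.0015, 0.4089]
orientation: [180.0, 0.1, 171.7]
force: [-0.1, 0.2, 0.6]
opening: 0.0004
gripper_force: 0.0
clock: 10.25
tool_pos: [0.4888, -0.0042, 0.4083]
orientation: [180.0, 0.1, 171.7]
force: [-0.0, -0.3, -0.2]
opening: 0.0003
gripper_force: 0.0
clock: 10.75
tool_pos: [0.4732, -0.002, 0.3826]
orientation: [-180.0, 8.0, 171.8]
force: [-0.1, -0.4, 0.4]
opening: 0.0006
gripper_force: 0.0
t 10.75 tip(bal) [-0.097  -0.0229  0.2063] z in bal [ 0.1384 -0.0002 -0.9904] x in bal [-0.9904 -0.0004 -0.1384] F bal [-0.0414 -0.4375  0.3746] open 0.0006198711814342919
rows total [ 1.9715 -0.0037  4.5017]
```

```bash
python3 -m handwheel '[[-1,0.7,0,0.3,0,0,0],[-1,0.7,0,0.5,0,0,0],[-1,0.57,0,0.9,0,0,0],[-1,0,0,0.9,0,0,0],[-1,0,0,0.9,0,0,0]]'
python3 -m handwheel '[[-1,0,0,0.8,0,0,0],[-1,0,0,0.2,0,0,0],[-1,0,0,0,0,0,0]]'
python3 go.py -0.126 -0.023 .058; python3 - <<'E'
from plant import *
import cv2, numpy as np
r=lambda s,a,b,c,d:cv2.resize(s["color"][a:b,c:d,::-1],(400,400),interpolation=2)
cv2.imwrite("pics/k1.png",np.hstack([r(snapshot("side"),110,290,240,420),r(snapshot("top"),150,290,230,370)]))
E
```

```text
clock: 11.38
tool_pos: [0.4384, 0.0037, 0.2895]
orientation: [180.0, 8.0, 171.7]
force: [-0.2, 0.2, -0.5]
opening: 0.0005
gripper_force: 0.0
clock: 11.75
tool_pos: [0.4416, 0.003, 0.2646]
orientation: [-180.0, 8.0, 171.7]
force: [0.4, 0.3, -0.1]
opening: -0.0002
gripper_force: 0.0
t 11.75 tip(bal) [-0.1289 -0.0224  0.0883] z in bal [ 0.1388 -0.0003 -0.9903] x in bal [-0.9903  0.0001 -0.1388] F bal [ 0.3212  0.3434 -0.0651] open -0.0002328210602051806
rows total [ 0.0542 -0.0229  1.2158]
```

View pics/k1.png

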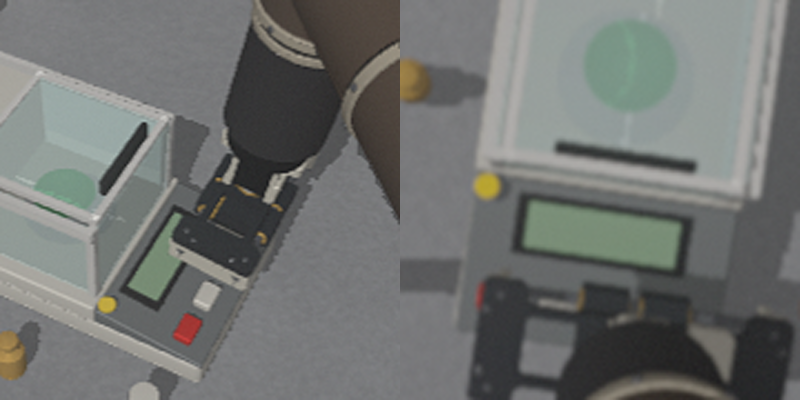

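The lid is flush at the front with the dish undisturbed. The gripper hides the blue key, with print (207,293) and red (187,327) clear beside it. Pressing.

```bash
python3 -m handwheel '[[-1,0.05,-0.02,0.5,0,0,0],[-1,0,0,0.4,0,0,0],[-1,0,0,0.15,0,0,0],[-1,0,0,0.1,0,0,0],[-1,0,0,0,0,0,0]]'
python3 -m handwheel '[[-1,0,0,0.05,0,0,0],[-1,0,0,0.05,0,0,0],[-1,0,0,0.05,0,0,0],[-1,0,0,0,0,0,0]]'
python3 go.py -0.126 -0.023 .058
```

```text
clock: 12.48
tool_pos: [0.4439, 0.002, 0.2354]
orientation: [-180.0, 8.0, 171.7]
force: [-0.2, 0.4, 0.6]
opening: 0.0001
gripper_force: 0.0
clock: 12.98
tool_pos: [0.4445, 0.002, 0.2318]
orientation: [180.0, 8.0, 171.7]
force: [-0.3, 0.4, 3.7]
opening: 0.0008
gripper_force: 2.0
t 12.975 tip(bal) [-0.1258 -0.0229  0.0555] z in bal [ 0.1392  0.0002 -0.9903] x in bal [-0.9903 -0.0001 -0.1392] F bal [-0.3106  0.348   3.6956] open 0.0007659311769582568
rows total [-0.0062 -0.0021 -0.1001]
```

```bash
python3 -m handwheel '[[-1,0,0,0.05,0,0,0],[-1,0,0,0.05,0,0,0],[-1,0,0,0,0,0,0]]'
python3 -m handwheel '[[-1,0,0,0.03,0,0,0],[-1,0,0,0.03,0,0,0],[-1,0,0,0,0,0,0]]'
python3 go.py -0.126 -0.023 .058
```

```text
clock: 13.35
tool_pos: [0.4448, 0.002, 0.2293]
orientation: [180.0, 8.0, 171.7]
force: [-1.4, 0.9, 6.6]
opening: 0.0003
gripper_force: 3.2
clock: 13.72
tool_pos: [0.4449, 0.0019, 0.2286]
orientation: [180.0, 8.0, 171.7]
force: [-8.7, 2.6, 21.1]
opening: 0.0003
gripper_force: 11.3
t 13.725 tip(bal) [-0.1253 -0.023   0.0524] z in bal [ 0.1397  0.0002 -0.9902] x in bal [-0.9902 -0.0001 -0.1397] F bal [-8.9902  1.3471 21.0943] open 0.000309600323642285
rows total [-0.0026 -0.0018 -0.2274]
```

The key is on its hard stop after about 6 mm, with the force rising sharply past 7 N. Releasing and backing away.

```bash
python3 -m handwheel '[[-1,0,0,-0.1,0,0,0],[-1,0,0,-0.2,0,0,0],[-1,0,0,-0.4,0,0,0],[-1,0,0,-0.8,0,0,0],[-1,0,0,-1,0,0,0]]'
python3 -m handwheel '[[-1,0,0,-1,0,0,0],[-1,0,0,-1,0,0,0],[-1,0,0,-1,0,0,0],[-1,0,-0.8,-0.5,0,0,0],[-1,0,-1,-0.5,0,0,0]]'
python3 -m handwheel '[[-1,0,-1,0,0,0,0],[-1,0,-1,0,0,0,0],[-1,0,-1,0,0,0,0],[-1,0,-1,0,0,0,0],[-1,0,-1,0,0,0,0]]'
python3 -m handwheel '[[-1,0,-1,0,0,0,0],[-1,0,-1,0,0,0,0],[-1,0,0,0,0,0,0],[-1,0,0,0,0,0,0]]'
python3 - <<'E'
from plant import *
import cv2, numpy as np
r=lambda s,a,b,c,d:cv2.resize(s["color"][a:b,c:d,::-1],(400,500),interpolation=2)
cv2.imwrite("pics/f1.png",np.hstack([r(snapshot("side"),115,315,190,380),r(snapshot("top"),75,285,210,400)]))
E
```

```text
clock: 14.35
tool_pos: [0.4358, 0.003, 0.29]
orientation: [-180.0, 7.9, 171.7]
force: [0.8, 0.3, -0.0]
opening: 0.0005
gripper_force: 0.0
clock: 14.98
tool_pos: [0.4155, -0.0397, 0.3894]
orientation: [180.0, 8.0, 171.8]
force: [0.4, -0.6, -0.3]
opening: 0.0003
gripper_force: 0.0
clock: 15.6
tool_pos: [0.3974, -0.1638, 0.3888]
orientation: [180.0, 8.0, 171.7]
force: [-0.1, 0.2, 0.5]
opening: 0.0005
gripper_force: 0.0
clock: 16.1
tool_pos: [0.3906, -0.2124, 0.3886]
orientation: [180.0, 8.0, 171.7]
force: [0.4, 0.4, 0.6]
opening: 0.0005
gripper_force: 0.0
```

View pics/f1.png

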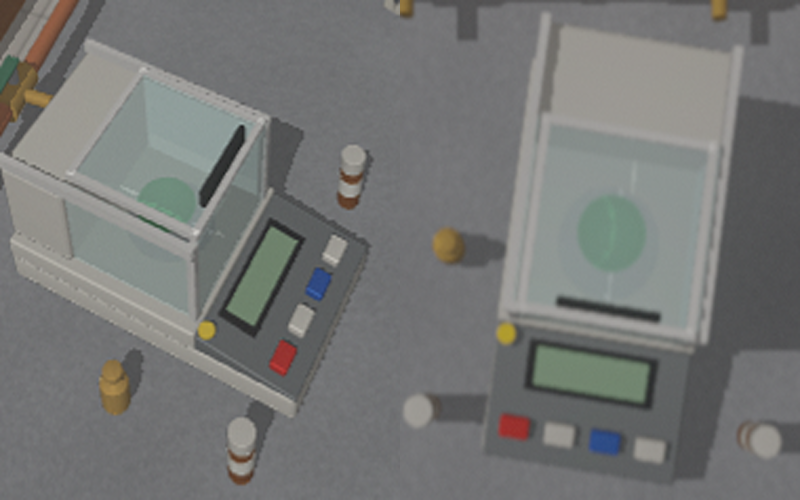

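The picture shows the lid fully shut (handle at (608,308)) and the tare key back up (605,440). The vials, weight and dish are in place, and the arm is clear.

```bash
python3 -c "
from plant import *
print(close_job())"
```

```text
the job is handed in; nothing more can be done
None
```

The lid is pushed shut to its hard stop, then the tare key was pressed to its stop and released; nothing else looked moved in the final pictures, and the job was handed in at about 16 s (result not shown).

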